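# Refit a cleaned therapy console and hold its knob to start it

## Robot

A 6-joint arm with a two-finger parallel gripper is mounted at the origin on the work surface. World frame = base frame: x ahead of the robot, y to its left, z up, the work surface at z = 0. Lengths are in m, angles in rad, forces in N, time in s.
With the tool pointing down it reaches from about 0.25 to 0.725 m from the base axis. Payload 4 kg.
Tool frame: the origin (TCP) lies at the very end of the fingers, on their centre line; the grasp point (between the pads) lies 19 mm behind it; z points along the fingers, x is the direction in which the jaws open and shut, and the axes are right-handed (so a half turn about z gives the same grasp; the last joint's range is limited). The gripper opens to 85 mm and grips with 20 to 120 N. Pads are 22 mm wide; open, the fingers measure 114 mm over their backs; the gripper's body (76 mm by 85 mm) begins 54 mm behind the grasp point. The pads swing forward as they close: fully open they stand 13 mm farther back than shut.
Start: joints at [1.261, 0.241, 0.005, 1.335, 0, 1.571], TCP at [0.152, 0.476, 0.195] pointing down, gripper open.
Joint ranges: [-2.72, 2.72], [-1.05, 1.87], [-1.09, 1.28], [-1.99, 2.15], [-1.42, 1.44], [-3.14, 3.14]. Speed limits (rad/s): [2.79, 2.79, 3.14, 3.14, 3.14, 3.14].

## Interface

Orientations are given as [roll, pitch, yaw] about the fixed x, y, z axes, in that order (R = Rz(yaw) Ry(pitch) Rx(roll)).
In Python, from workcell import bot, viewer gives the robot as it stands. The module is installed in compiled form; this text tells all that it offers.
- The arm moves only by the tool apply_moves, never from a script. Its argument "deltas" is a list of rows, each an object with "delta_pos": the shift along the tool's x, y, z in mm, a list of three; "spin": the turn about the tool's z in rad. In form: [{"delta_pos": [x, y, z], "spin": spin}, ...]. A call has 1 to 12 rows; each row is the pose to reach, as a shift and turn from the pose measured when the call began, along the tool's axes at that moment; what a row does not reach only later rows make up. A row lasts 1/8 s, in which the tool goes at most 62.5 mm and 10.7 degrees, less where a joint would pass 70% of its speed; a pose out of reach is approached as far as the arm can. A call with a gripper value outside its range is refused whole. "grip" is the opening in per cent of the stroke, from 0 (shut) to 100 (fully open), set as the call begins (left out, the last holds). The fingers move at their own pace and stop on an object; the grip force is fixed at half the most. Time passes only in rows, so rows that repeat a pose let the fingers close. It gives the time, the measured TCP pose, the force and the opening at its end, in the units of the state.
- bot.observe(): the state, without advancing time (a new reading comes with each control period).
- viewer.get_image(name): name is "side" or "top" or "wrist"; returns a dict with "color" (420x560x3 uint8, red, green, blue), "mtx" (3x3 intrinsics, pixels), "rvec" (rotation vector, rad) and "tvec" (3), from world to camera coordinates, as OpenCV has them; the wrist camera has in their place "T_tool_cam" (4x4, takes a point from camera to tool coordinates, whose origin is the TCP and whose axes are the tool frame's). Camera axes: x right, y down, z forward; pixel columns grow to the right and rows downward; lengths in m; the calibration is good to about 2 mm. A picture is of the moment at which its call begins: read the wrist's pose just before it. There is no depth.
- bot.sign_off(): hands the job in, once; it reports no verdict.
The state is a dict: "t": time; "joint_positions": joint angles; "joint_vel": joint speeds; "tau": joint torques, N m; "tcp_pos": TCP position; "orientation": TCP orientation; "contact_force": force on the tool from outside, world axes, zero at the start; "wrist_torque": the same for the moment, N m; "width": opening from 0.0 (shut) to 1.0 (fully open).
Only numpy, scipy, OpenCV 4.12 (cv2) and the standard library are available. Lean on these libraries where they do the work, as an engineer would, in place of code of your own. Each camera call takes 0.05 s, during which the arm holds its last target. There are 200 camera calls.

## Task

The therapy console has just been wiped down: take the blue and the orange treatment tip from the tray and put each fully home in a free pocket of the console's rack, either one in either pocket. Then pick up the control knob, turn it so that the flat in its bore matches the flat of the D-shaft, push it fully onto the shaft and press it all the way down to start the console. Finish with the knob still held pressed down, keep pressing and do not let go; leave the other things where they are.

Things in the scene. Friction and masses are not known exactly. Their poses are not given: they have to be found in the camera images.
- knob: console knob, slate blue, round, 46 mm diameter, 24 mm tall, 45 g, bore down in the tray. Origin: centre of its underside; z up. A 16 mm deep D-bore opens in the underside: 15.4 mm across the round, flat 3.7 mm from the axis on the +x side, short lead-in, 0.7 mm play all round the shaft; goes on with the flats within about 0.2 rad. The white index line on top runs out to the rim along +x, over the flat
- shaft_end (a point): centre of the top of the bare brass D-shaft, upright on the right of the console's apron, 22 mm above it (77 above the table): 14 mm diameter, flat 3 mm from the axis on this frame's +x side; z up. The black disc at its foot turns with it, a white mark on the flat's side. Knob fully on: its underside 16 mm below this point, 6 above the apron. Turns stiffly (0.12 N m), stays at any angle
- push_switch (a joint): push switch under the shaft (m): 0 released, 0.004 fully pressed; the shaft sinks straight down with it. Spring: starts to move at 3 N, fully down at 9 N, springs back when let go; the console starts while it is down by more than 2.5 mm
- tip_blue: treatment tip, 90 g, a steel mushroom standing on its stem in the tray: round stem 20 mm diameter, 30 long, tapering to 15 mm in its last 4 mm; then the blue collar 30 mm diameter, 4 thick; then a round steel head 24 mm diameter with an upright side from 34 to 47 mm above the foot; 52 mm tall, top domed. Origin: centre of the foot; z up. Grip the head from above
- tip_orange: treatment tip, 90 g, a steel mushroom standing on its stem in the tray: round stem 20 mm diameter, 30 long, tapering to 15 mm in its last 4 mm; then the orange collar 30 mm diameter, 4 thick; then a round steel head 24 mm diameter with an upright side from 34 to 47 mm above the foot; 52 mm tall, top flat. Origin: centre of the foot; z up. Grip the head from above
- pocket_1 (a point): centre of the mouth, level with the apron (55 mm above the table), of the left free pocket in the grey rack on the left of the console's apron: vertical round bore, 23 mm diameter, 34 mm deep, lightly chamfered. A tip is home when its collar rests on the rim (foot 30 mm below this point). Axes as the console's: the row of pockets runs along y
- pocket_3 (a point): the same for the right free pocket, 96 mm from pocket_1; the middle pocket between them already holds the grey tip
- console: therapy console, fixed, 300 mm deep (x), 360 wide (y). Origin: centre of its underside; front faces -x. Its front 110 mm is a level apron, 55 mm high, with (from left, +y, to right) tip rack, keys, knob shaft; behind it, from 40 mm in front of the origin, the display housing slopes up to 115 mm at the rear
- tray: steel tray, fixed, 220 mm (x) by 260 mm (y), floor 3 mm thick, rim 14 mm high. Origin: centre of its underside. Holds the knob, both tips and a round black dust cap, each in one of four places, which vary
- dust_cap: bystander in the tray: round black plastic cap, 42 mm diameter, 16 mm tall. Origin: centre of its underside
- tip_grey: bystander: a third tip, grey collar, standing in the middle pocket of the rack; 22 mm of it stand above the apron. Origin: centre of its foot
- gel_bottle: bystander: white gel bottle, 56 mm diameter, 190 mm tall. Origin: centre of its base
- wipes_tub: bystander: white tub with green lid, 84 mm diameter, 120 mm tall. Origin: centre of its base
- tape_roll: bystander: beige roll of sports tape, 76 mm diameter, 38 mm tall. Origin: centre of its base
- electrode_carton: bystander: pale carton, 80 x 120 x 30 mm. Origin: centre of its base
There are look-alikes about, which are no part of the job. Leave any brown or green look-alike of the tip_orange alone. Leave any green look-alike of the tip_blue alone.

How it is judged:
By the outcome, as a careful person would: the job done as asked, in the order asked, and still so for the second after the job is handed in, while the arm keeps its last pose, push and grip.
It also fails if it takes over 67 s, if anything falls off the work surface, if the arm or the gripper's body presses on something with over 40 N, if the wrist force passes 120 N, or if a joint passes its speed limit or range.

## Working session

There is one attempt and no reset: what is moved stays moved. The work goes in short steps, Python scripts to look and compute and a tool call to move; the robot and the scene stay as the last step left them, time stands still between calls to the robot, and variables do not carry over. Pictures are saved under pics/ and viewed, about 8 in all and at most 12, crops included, and the job is handed in when it is done.

Besides the shell and the picture viewer there is one more tool, called after "Emit:" as name([rows], argument=value, ...), one row to a line, values as JSON. apply_moves: Moves the arm, as the interface text tells. Its arguments: {"type":"object","properties":{"deltas":{"type":"array"},"grip":{"type":"number"}},"required":["deltas"]}

```bash
mkdir -p pics
cat > h.py <<'E'
import numpy as np, cv2
from scipy.spatial.transform import Rotation as Ro
from workcell import bot, viewer
def grab(n):
    s=bot.observe(); im=viewer.get_image(n)
    if 'rvec' in im:
        R=cv2.Rodrigues(np.array(im['rvec'],float))[0]; t=np.array(im['tvec'],float).reshape(3)
        C=-R.T@t; W=R.T
    else:
        T=np.array(im['T_tool_cam']); Rt=Ro.from_euler('xyz',s['orientation']).as_matrix()
        W=Rt@T[:3,:3]; C=Rt@T[:3,3]+np.array(s['tcp_pos'])
    return dict(c=im['color'],K=np.array(im['mtx'],float),W=W,C=C,s=s)
def ray(v,p,z):
    d=v['W']@np.linalg.solve(v['K'],[p[0],p[1],1.]); return v['C']+d*(z-v['C'][2])/d[2]
def proj(v,P):
    q=v['K']@(v['W'].T@(np.array(P)-v['C'])); return q[:2]/q[2]
def save(n,im): cv2.imwrite('pics/'+n,im[:,:,::-1])
E
python3 - <<'E'
from h import *
for n in ['top','side']:
    v=grab(n); save(n+'0.png',v['c']); print(n,v['C'],v['K'][0,0])
    np.savez(n+'0.npz',c=v['c'],K=v['K'],W=v['W'],C=v['C'])
print(bot.observe())
E
```

```text
top [ 0.42859915 -0.05751232  1.37914054] 476.31291701230157
side [0.26190681 0.67764114 0.65579731] 418.82698109257717
{'t': 0.1, 'joint_positions': array([1.26097610e+00, 2.41329319e-01, 3.85247510e-03, 1.33520923e+00,
       4.97336324e-06, 1.57077929e+00]), 'joint_vel': array([-0.00058737, -0.00160108,  0.00146885, -0.00045245,  0.0015367 ,
       -0.00037834]), 'tau': array([ 2.34093721e-03, -3.73138011e+01,  2.53010684e+01,  1.08817482e-02,
        1.80157767e-04, -5.78778668e-06]), 'tcp_pos': array([0.15224651, 0.47558372, 0.19400374]), 'orientation': array([-3.14158765e+00,  1.88974295e-03,  1.26099314e+00]), 'contact_force': array([-0.02716941, -0.39100678, -0.10078922]), 'wrist_torque': array([-0.02243885, -0.00739453, -0.02192933]), 'width': 1.000587362997638}
```

View pics/top0.png

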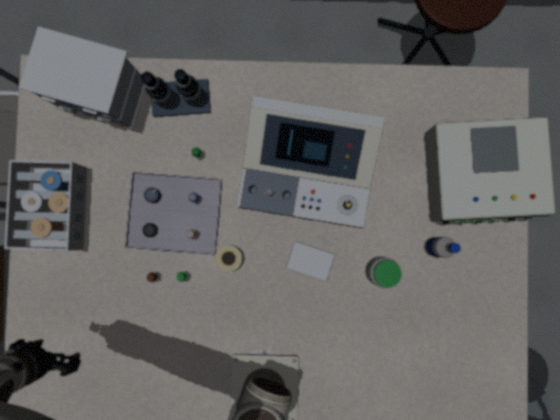

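View pics/side0.png

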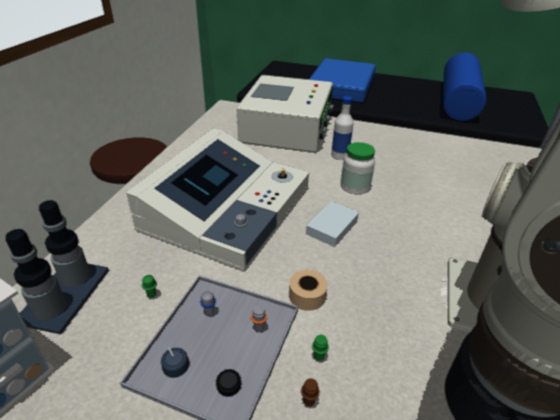

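The top view shows the tray centred at (174,213). In it are the knob (151,195), cap (150,229), blue tip (195,198) and orange tip (193,234). The rack pockets are at about (253,190), (270,192) and (287,194), and the shaft is at (348,205). The look-alikes all stand outside the tray: green (196,153), green (182,277) and brown (152,277). The blue and orange tips in the tray fit the description, so I'll confirm them in one enlarged crop.

Run:
```python
import numpy as np,cv2
t=np.load('top0.npz')['c'];s=np.load('side0.npz')['c']
f=lambda im,x,y,w,h,W,H:cv2.convertScaleAbs(cv2.resize(im[y:y+h,x:x+w],(W,H),interpolation=cv2.INTER_CUBIC),alpha=1.5)
a=np.hstack([f(t,124,168,100,75,400,300),f(t,235,165,136,68,400,300)])
b=np.hstack([f(s,120,270,200,150,400,300),f(s,180,150,160,120,400,300)])
cv2.imwrite('pics/crop.png',np.vstack([a,b])[:,:,::-1])
```

```text
(no output)
```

View pics/crop.png

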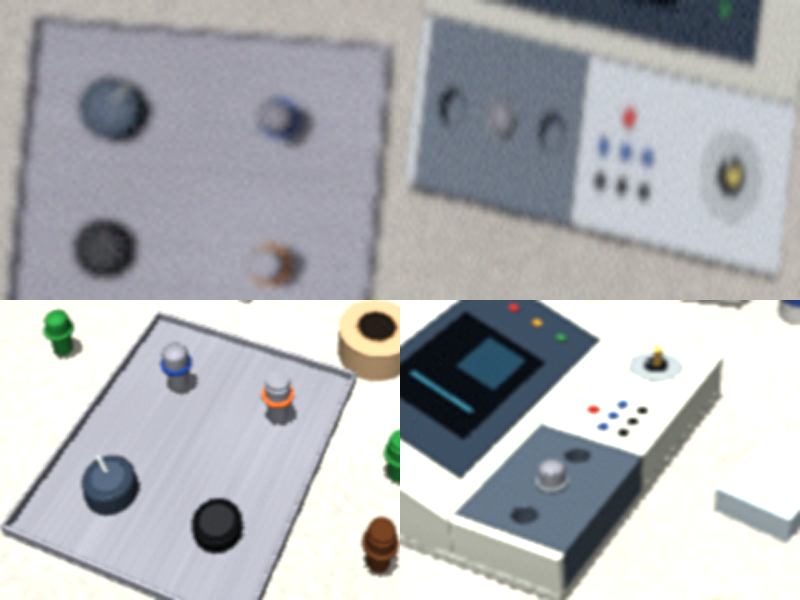

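The crop confirms both: the domed tip with the blue collar and the flat tip with the orange collar. The knob has a white index line, and pockets 1 and 3 are empty. Next, coarse positions.

Run:
```python
from h import *
v=dict(np.load('top0.npz'));w=dict(np.load('side0.npz'))
T=lambda cx,cy:(124+cx/4,168+cy/4); A=lambda cx,cy:(235+cx*.34,165+cy*68/300)
S=lambda cx,cy:(120+cx/2,270+(cy-300)/2); B=lambda cx,cy:(180+(cx-400)*.4,150+(cy-300)*.4)
for n,p,z in [('blue',T(276,117),.053),('orange',T(266,264),.053),('knob',T(113,107),.027),('cap',T(105,248),.019),
 ('p1',A(451,106) if 0 else A(51,106),.055),('grey',A(102,120),.077),('p3',A(152,131),.055),('shaft',A(333,176),.077)]:
    print(n,ray(v,p,z).round(4))
print('side')
for n,p,z in [('blue',S(176,352),.053),('orange',S(278,382),.053),('knob',S(108,474),.027),('p1',B(525,516),.055),('p3',B(577,456),.055),('shaft',B(657,351),.077)]:
    print(n,ray(w,p,z).round(4))
s=bot.observe()
from scipy.spatial.transform import Rotation as Ro
print(Ro.from_euler('xyz',s['orientation']).as_matrix().round(3))
```

```text
blue [0.533  0.2139 0.053 ]
orange [0.4303 0.217  0.053 ]
knob [0.539  0.3357 0.027 ]
cap [0.4385 0.3396 0.019 ]
p1 [0.5605 0.0487 0.055 ]
grey [ 0.5509 -0.001   0.077 ]
p3 [ 0.5473 -0.0476  0.055 ]
shaft [ 0.5221 -0.217   0.077 ]
side
blue [0.5337 0.2166 0.053 ]
orange [0.432  0.2185 0.053 ]
knob [0.5416 0.3369 0.027 ]
p1 [0.5605 0.0494 0.055 ]
p3 [ 0.5483 -0.0457  0.055 ]
shaft [ 0.523 -0.214  0.077]
[[ 0.305  0.952 -0.001]
 [ 0.952 -0.305 -0.002]
 [-0.002 -0.    -1.   ]]
```

Add to h.py:
```python
def rel(P,yaw,s=None):
    "deltas (mm, tool axes) and spin to reach TCP P with given yaw, tool pointing down"
    s=s or bot.observe(); R=Ro.from_euler('xyz',s['orientation']).as_matrix()
    d=R.T@(np.array(P)-s['tcp_pos'])*1000; y0=s['orientation'][2]
    sp=-((yaw-y0+np.pi/2)%np.pi-np.pi/2)
    return d.round(1).tolist(),round(sp,3)
```

```text
(no output)
```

Emit:
apply_moves([
  {"delta_pos": [-20, 60, -20], "spin": 0.17},
  {"delta_pos": [-40, 110, -40], "spin": 0.35},
  {"delta_pos": [-60, 165, -56], "spin": 0.52},
  {"delta_pos": [-80, 220, -56], "spin": 0.7},
  {"delta_pos": [-100, 275, -56], "spin": 0.87},
  {"delta_pos": [-120, 330, -56], "spin": 1.05},
  {"delta_pos": [-134, 368, -56], "spin": 1.22},
  {"delta_pos": [-134, 368, -56], "spin": 1.394},
  {"delta_pos": [-134, 368, -56], "spin": 1.394},
  {"delta_pos": [-134, 368, -56], "spin": 1.394},
  {"delta_pos": [-134, 368, -56], "spin": 1.394},
], grip=55)

```text
t: 1.48
tcp_pos: [0.4614, 0.2363, 0.2503]
orientation: [3.14, 0.0, -0.13]
contact_force: [0.6, -0.4, 0.2]
width: 0.551
```

Run:
```python
from h import *
v=grab('wrist'); save('w1.png',v['c']); np.savez('w1.npz',c=v['c'],K=v['K'],W=v['W'],C=v['C'])
s=v['s'];print(s['t'],s['tcp_pos'],s['orientation'],s['joint_positions'],v['C'],s['contact_force'],s['width'])
for n,P in [('b',(.533,.215,.053)),('o',(.431,.218,.053)),('k',(.54,.336,.027))]: print(n,proj(v,P))
```

```text
1.475 [0.46144967 0.23634468 0.25028168] [ 3.13972397e+00  3.83114579e-04 -1.30496734e-01] [ 4.74208338e-01  2.63319674e-01  1.78171847e-01  1.48702606e+00
 -1.31950376e-03  2.17550195e+00] [0.47250249 0.31570462 0.4301854 ] [ 0.62250199 -0.43925751  0.18490508] 0.5506534232597908
b [336.24014748 184.1749854 ]
o [253.88321278 192.3615018 ]
k [330.79246599  79.83236348]
```

View pics/w1.png

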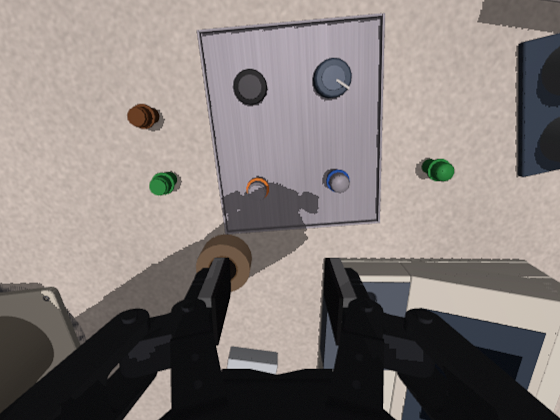

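Wrist view: the knob top is at (332,77) with its index line running to (349,89), and the cap is at (250,86). The blue tip is at (339,182), and the orange tip at (258,186) lies in the gripper's shadow. The look-alikes are outside the tray. I'll refine the positions with colour masks.

Run:
```python
from h import *
v=dict(np.load('w1.npz')); c=v['c'].astype(int); hsv=cv2.cvtColor(v['c'],cv2.COLOR_RGB2HSV)
def sub(x,y,r): m=np.zeros(c.shape[:2],bool); m[y-r:y+r,x-r:x+r]=1; return m
def circ(m,z):
    q=np.array([ray(v,p[::-1],z)[:2] for p in np.argwhere(m)],np.float32)
    (a,b),r=cv2.minEnclosingCircle(q*1000); print(m.sum(),'circ',round(a,1),round(b,1),'r',round(r,1),'med',np.median(q,0))
circ((hsv[...,0]>105)&(hsv[...,0]<128)&(hsv[...,1]>140)&sub(338,182,22),.036)
circ((hsv[...,0]<20)&(hsv[...,1]>120)&sub(258,186,22),.036)
# knob
m=(hsv[...,1]>60)&(hsv[...,0]>95)&(hsv[...,0]<125)&sub(332,78,32); circ(m,.027)
g=sub(332,78,19)&(c.sum(2)>480); pts=np.argwhere(g)[:,::-1]; print(len(pts),pts.min(0),pts.max(0))
q=np.array([ray(v,p,.027)[:2] for p in pts]); d=np.linalg.svd(q-q.mean(0))[2][0]; print('line mean',q.mean(0),'ang',np.arctan2(d[1],d[0]), 'ends',q[np.argmin((q-q.mean(0))@d)],q[np.argmax((q-q.mean(0))@d)])
save('kb.png',cv2.resize(np.hstack([v['c'][45:115,295:365],v['c'][150:220,305:375],v['c'][150:220,222:292]]),(780,260),interpolation=cv2.INTER_CUBIC))
```

```text
93 circ 537.3 215.7 r 14.5 med [0.53101224 0.22355658]
111 circ 433.9 218.2 r 15.0 med [0.4394057  0.22557548]
239 circ 541.2 337.9 r 22.5 med [0.5307544  0.33371273]
177 [313  59] [350  96]
line mean [0.5429354  0.34105457] ang -0.7411133925515367 ends [0.52119482 0.36121049] [0.56035946 0.31506122]
```

View pics/kb.png

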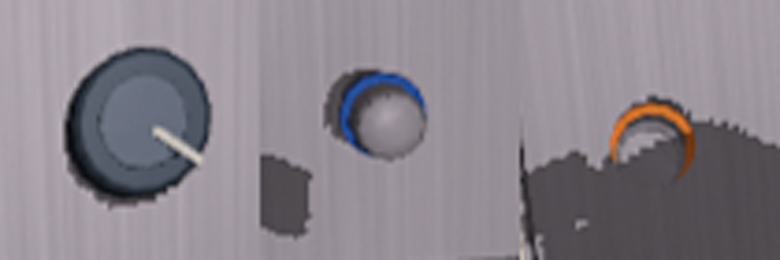

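Crop: the knob line runs from (336,79.5) to (349,89) in full-image pixels. The blue dome and collar and the orange collar are clear. I'll grasp the orange tip first.

Emit:
apply_moves([
  {"delta_pos": [-15, 12, 50], "spin": 0},
  {"delta_pos": [-26, 22, 100], "spin": 0},
  {"delta_pos": [-26, 22, 150], "spin": 0},
  {"delta_pos": [-26, 22, 180], "spin": 0},
  {"delta_pos": [-26, 22, 200], "spin": 0},
  {"delta_pos": [-26, 22, 212], "spin": 0},
  {"delta_pos": [-26, 22, 212], "spin": 0},
  {"delta_pos": [-26, 22, 212], "spin": 0},
])

```text
t: 2.52
tcp_pos: [0.4335, 0.2181, 0.0393]
orientation: [3.141, -0.001, -0.13]
contact_force: [-0.5, 0.1, 0.3]
width: 0.551
```

Run:
```python
from h import *
v=grab('wrist'); s=v['s'];print(s['t'],s['tcp_pos'],s['orientation'],s['contact_force'],rel((.4325,.218,.038),-.133))
sd=grab('side')
for n,z in [('tip',.037),('top',.055)]: print(proj(v,(.4325,.218,z)))
save('w2.png',np.hstack([cv2.resize(v['c'][120:380,160:400],(400,433)),cv2.resize(sd['c'][250:380,200:320],(400,433),interpolation=cv2.INTER_CUBIC)]))
```

```text
2.525 [0.43346448 0.21809613 0.03930236] [ 3.14077126e+00 -1.20803094e-03 -1.30349957e-01] [-0.4530015   0.11573419  0.34991805] ([-1.1, 0.2, 1.5], np.float64(0.002))
[274.35630825 239.82944195]
[274.18296061 252.48240408]
```

View pics/w2.png

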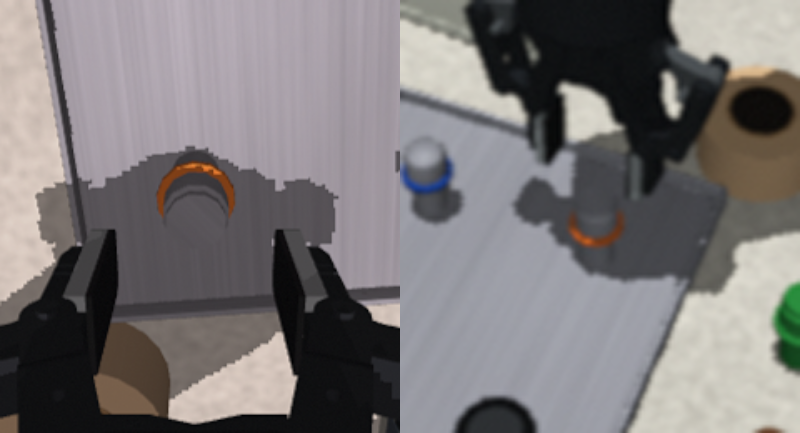

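The wrist view has the orange collar at crop (196,190), between the pads. The side view has the finger ends at crop (545,160) and (645,195), which look somewhat high, so I'll check their height numerically.

Run:
```python
from h import *
w=dict(np.load('side0.npz')); v=grab('wrist')
u=np.array([np.cos(-.13),np.sin(-.13),0])
for z in (.037,.04,.046,.052,.06):
    P=np.array([.4335,.218,z]); f=lambda p:((p-[200,250])/.3).round(0)+[400,0]
    g=lambda p:((p-[160,120])/.6).round(0)
    print(z,f(proj(w,P)),'L/R',f(proj(w,P+u*.0235)),f(proj(w,P-u*.0235)),'wrist front edge',g(proj(v,P-u*.0235+[0,.011,0])),g(proj(v,P-u*.0235-[0,.011,0])))
```

```text
0.037 [595. 221.] L/R [557. 206.] [633. 237.] wrist front edge [126. 172.] [135. 225.]
0.04 [594. 217.] L/R [557. 202.] [633. 233.] wrist front edge [125. 175.] [135. 229.]
0.046 [594. 210.] L/R [556. 195.] [633. 226.] wrist front edge [123. 181.] [133. 236.]
0.052 [594. 203.] L/R [556. 188.] [633. 219.] wrist front edge [120. 188.] [131. 244.]
0.06 [594. 194.] L/R [556. 178.] [633. 209.] wrist front edge [117. 197.] [128. 256.]
```

The images suggest the finger ends are higher than the TCP. Closing here is safe either way, and the width will show whether it has gripped.

Emit:
apply_moves([
  {"delta_pos": [0, 0, 1], "spin": 0},
  {"delta_pos": [0, 0, 1], "spin": 0},
  {"delta_pos": [0, 0, 1], "spin": 0},
  {"delta_pos": [0, 0, 1], "spin": 0},
  {"delta_pos": [0, 0, 1], "spin": 0},
  {"delta_pos": [0, 0, 1], "spin": 0},
], grip=0)

```text
t: 3.42
tcp_pos: [0.4335, 0.2179, 0.0383]
orientation: [3.141, -0.001, -0.131]
contact_force: [0.0, 0.3, 0.0]
width: 0.002
```

It closed to 0 with no contact, so the finger ends really are higher. Looking again.

Run:
```python
from h import *
v=grab('wrist'); s=v['s']; sd=grab('side')
T=np.array(viewer.get_image('wrist')['T_tool_cam']); print(T.round(4), v['K'])
save('w3.png',np.hstack([cv2.resize(v['c'][120:380,160:400],(400,433)),cv2.resize(sd['c'][250:380,200:320],(400,433),interpolation=cv2.INTER_CUBIC)]))
```

```text
[[ 1.000e+00 -1.200e-03  1.000e-04  6.000e-04]
 [ 1.100e-03  9.505e-01  3.107e-01 -7.980e-02]
 [-5.000e-04 -3.107e-01  9.505e-01 -1.801e-01]
 [ 0.000e+00  0.000e+00  0.000e+00  1.000e+00]] [[314.72203235   0.         276.75269954]
 [  0.         314.72203235 209.04608261]
 [  0.           0.           1.        ]]
```

View pics/w3.png

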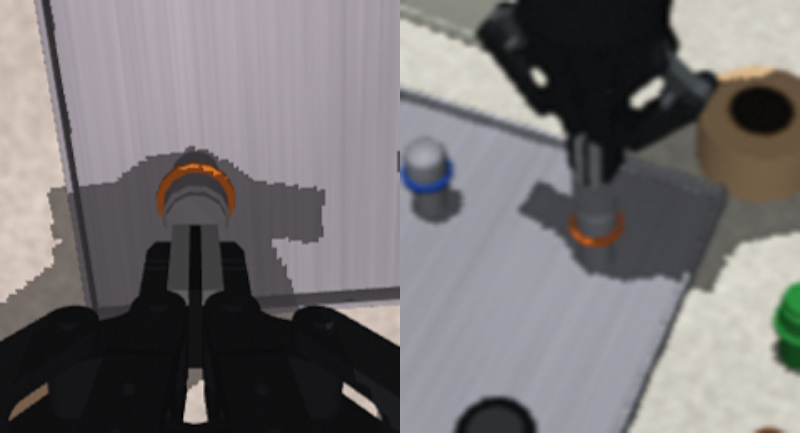

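The closed fingers end just above the flat head top; the side crop puts the end at about (592,185). A light touch on the top (z=55 mm) will calibrate the finger length.

Emit:
apply_moves([
  {"delta_pos": [0, 0, 2], "spin": 0},
  {"delta_pos": [0, 0, 4], "spin": 0},
  {"delta_pos": [0, 0, 4], "spin": 0},
])

```text
t: 3.95
tcp_pos: [0.4333, 0.2179, 0.034]
orientation: [3.141, -0.001, -0.131]
contact_force: [0.8, 0.9, 0.2]
width: 0.003
```

Emit:
apply_moves([
  {"delta_pos": [0, 0, 2], "spin": 0},
  {"delta_pos": [0, 0, 3], "spin": 0},
  {"delta_pos": [0, 0, 3], "spin": 0},
])

```text
t: 4.32
tcp_pos: [0.4332, 0.2178, 0.0309]
orientation: [3.14, -0.001, -0.131]
contact_force: [0.2, 0.3, 0.5]
width: 0.001
```

Emit:
apply_moves([
  {"delta_pos": [0, 0, 2], "spin": 0},
  {"delta_pos": [0, 0, 3], "spin": 0},
  {"delta_pos": [0, 0, 3], "spin": 0},
])

```text
t: 4.7
tcp_pos: [0.4331, 0.2177, 0.0278]
orientation: [3.14, -0.0, -0.131]
contact_force: [-0.9, 0.8, -0.1]
width: 0.0
```

Run:
```python
from h import *
v=grab('wrist'); sd=grab('side')
s=bot.observe(); print(s['tcp_pos'],s['contact_force'])
save('w4.png',np.hstack([cv2.resize(v['c'][190:290,220:340],(400,333)),cv2.resize(sd['c'][270:340,230:290],(400,467),interpolation=cv2.INTER_CUBIC)[:333]]))
```

```text
[0.4331702  0.21776024 0.02789085] [ 0.31144329  0.38415274 -0.63111646]
```

View pics/w4.png

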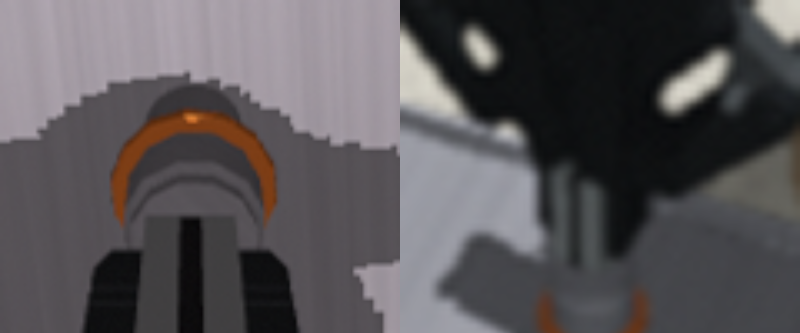

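The finger ends are still clearly above the head, by about 10–17 mm from parallax, with no contact force. I'll continue the gentle touch.

Emit:
apply_moves([
  {"delta_pos": [0, 0, 2], "spin": 0},
  {"delta_pos": [0, 0, 4], "spin": 0},
  {"delta_pos": [0, 0, 4], "spin": 0},
])

```text
t: 5.18
tcp_pos: [0.433, 0.2177, 0.0237]
orientation: [3.14, -0.0, -0.131]
contact_force: [0.2, 1.3, -0.0]
width: 0.002
```

Emit:
apply_moves([
  {"delta_pos": [0, 0, 2], "spin": 0},
  {"delta_pos": [0, 0, 3], "spin": 0},
  {"delta_pos": [0, 0, 3], "spin": 0},
])

```text
t: 5.55
tcp_pos: [0.4328, 0.2176, 0.0205]
orientation: [3.14, 0.0, -0.131]
contact_force: [-0.2, -0.7, -0.6]
width: -0.002
```

Emit:
apply_moves([
  {"delta_pos": [0, 0, 2], "spin": 0},
  {"delta_pos": [0, 0, 3], "spin": 0},
  {"delta_pos": [0, 0, 3], "spin": 0},
])

```text
t: 5.92
tcp_pos: [0.4328, 0.2175, 0.0174]
orientation: [3.14, 0.0, -0.131]
contact_force: [0.9, -0.3, 0.0]
width: 0.0
```

Emit:
apply_moves([
  {"delta_pos": [0, 0, 2], "spin": 0},
  {"delta_pos": [0, 0, 3], "spin": 0},
  {"delta_pos": [0, 0, 3], "spin": 0},
])

```text
t: 6.3
tcp_pos: [0.4326, 0.2175, 0.0143]
orientation: [3.14, 0.001, -0.131]
contact_force: [-0.5, -0.4, -0.2]
width: 0.001
```

Emit:
apply_moves([
  {"delta_pos": [0, 0, 2], "spin": 0},
  {"delta_pos": [0, 0, 3], "spin": 0},
  {"delta_pos": [0, 0, 3], "spin": 0},
])

```text
t: 6.68
tcp_pos: [0.4342, 0.2182, 0.0135]
orientation: [-3.141, -0.003, -0.131]
contact_force: [-2.1, -1.4, 13.0]
width: 0.001
```

Contact at TCP z=13.5 mm on the 55 mm top, so the finger ends lie 41.5 mm behind the reported TCP. The wrist image gave −41.6 mm, so they agree. I'll use that offset: back up, open, descend to TCP z≈−4 mm and grasp.

Emit:
apply_moves([
  {"delta_pos": [-1, 0, -20], "spin": 0},
  {"delta_pos": [-1, 0, -20], "spin": 0},
  {"delta_pos": [-1, 0, -20], "spin": 0},
  {"delta_pos": [-1, 0, -20], "spin": 0},
  {"delta_pos": [-1, 0, -10], "spin": 0},
  {"delta_pos": [-1, 0, 5], "spin": 0},
  {"delta_pos": [-1, 0, 12], "spin": 0},
  {"delta_pos": [-1, 0, 17], "spin": 0},
  {"delta_pos": [-1, 0, 17], "spin": 0},
], grip=55)

```text
t: 7.8
tcp_pos: [0.433, 0.2182, -0.004]
orientation: [3.141, -0.002, -0.131]
contact_force: [0.4, -0.1, -0.0]
width: 0.548
```

Emit:
apply_moves([
  {"delta_pos": [0, 0, 0], "spin": 0},
  {"delta_pos": [0, 0, 0], "spin": 0},
  {"delta_pos": [0, 0, 0], "spin": 0},
  {"delta_pos": [0, 0, 0], "spin": 0},
  {"delta_pos": [0, 0, 0], "spin": 0},
], grip=0)

```text
t: 8.43
tcp_pos: [0.4336, 0.2185, -0.0033]
orientation: [-3.141, -0.003, -0.131]
contact_force: [-0.8, -0.6, 5.1]
width: 0.301
```

Width 0.30 ≈ 25 mm, so it's on the head. Lifting and carrying toward pocket_3.

Emit:
apply_moves([
  {"delta_pos": [0, 0, -15], "spin": 0},
  {"delta_pos": [0, 0, -50], "spin": 0},
  {"delta_pos": [10, 15, -95], "spin": 0},
  {"delta_pos": [35, 60, -123], "spin": 0},
  {"delta_pos": [65, 110, -123], "spin": 0},
  {"delta_pos": [95, 160, -123], "spin": 0},
  {"delta_pos": [125, 210, -123], "spin": 0},
  {"delta_pos": [148, 248, -123], "spin": 0},
  {"delta_pos": [148, 248, -123], "spin": 0},
  {"delta_pos": [148, 248, -123], "spin": 0},
  {"delta_pos": [148, 248, -123], "spin": 0},
])

```text
t: 9.8
tcp_pos: [0.547, -0.0455, 0.1201]
orientation: [-3.141, -0.003, -0.129]
contact_force: [0.1, 0.7, -0.3]
width: 0.297
```

Run:
```python
from h import *
v=grab('wrist'); s=v['s'];print(s['t'],s['tcp_pos'],s['orientation'],s['width'],s['contact_force'])
np.savez('w5.npz',c=v['c'],K=v['K'],W=v['W'],C=v['C'])
for n,P in [('p1',(.5605,.049,.055)),('p3',(.5478,-.0468,.055)),('sh',(.5225,-.2155,.077))]: print(n,proj(v,P))
save('w5.png',v['c'])
```

```text
9.8 [ 0.54695095 -0.04554529  0.1201339 ] [-3.14096074e+00 -2.63169313e-03 -1.29154986e-01] 0.29710013387011486 [ 0.05720599  0.72028684 -0.279902  ]
p1 [277.28291798  83.41977022]
p3 [277.04330719 209.98266402]
sh [273.64955434 393.14485571]
```

View pics/w5.png

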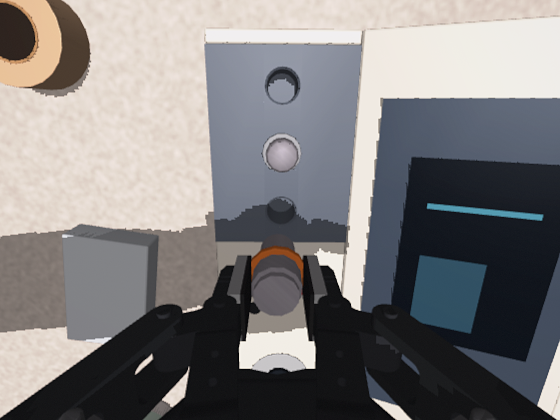

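Wrist view: pocket_1 mouth at (282,86), grey tip at (282,152), and pocket_3 mouth at (280,209). The held orange collar spans u 251–304 at v≈250–275, upright between the pads. Now measuring the pocket and the tip in the same view.

Run:
```python
from h import *
v=dict(np.load('w5.npz')); hsv=cv2.cvtColor(v['c'],cv2.COLOR_RGB2HSV); g=cv2.cvtColor(v['c'],cv2.COLOR_RGB2GRAY)
def circ(m,z):
    q=np.array([ray(v,p[::-1],z)[:2] for p in np.argwhere(m)],np.float32)
    (a,b),r=cv2.minEnclosingCircle(q*1000); print(m.sum(),'circ',round(a,1),round(b,1),'r',round(r,1)); return
m=np.zeros(g.shape,bool); m[235:290,240:315]=1
m&=(hsv[...,0]<20)&(hsv[...,1]>150); print(np.argwhere(m).min(0),np.argwhere(m).max(0)); circ(m,.1266+.034)
for u,w,l in [(282,86,'p1'),(280,209,'p3')]:
    print(l,ray(v,(u,w),.055).round(4)); 
print(g[60:112:2,282]); print(g[86,256:308:2]); print(g[190:232:2,280]); print(g[209,258:302:2])
```

```text
[246 251] [286 303]
551 circ 548.1 -44.7 r 15.0
p1 [0.5637 0.0468 0.055 ]
p3 [ 0.5503 -0.0463  0.055 ]
[153 152 152 117  70  33  33  71  69  64 156 150 150 150 150 150 149 150
 148 147 148 135  99 147 145 144]
[146 146 147 147 130  72 103 144 150 150 151 151 151 150 150 150 150 150
 155  99  35  76 127 147 146 146]
[123 123 123  96  93  62  63  63  64  63  64  46  43  44  45  44  44  55
  63  62  62]
[ 65  64  65  64  54  39  39  45  63  64  64  64  64  64  61  51  40  38
  52 102 124 123]
```

Emit:
apply_moves([
  {"delta_pos": [3.3, 1.6, 30], "spin": 0},
  {"delta_pos": [3.3, 1.6, 55], "spin": 0},
  {"delta_pos": [3.3, 1.6, 66], "spin": 0},
  {"delta_pos": [3.3, 1.6, 70], "spin": 0},
  {"delta_pos": [3.3, 1.6, 73], "spin": 0},
  {"delta_pos": [3.3, 1.6, 76], "spin": 0},
  {"delta_pos": [3.3, 1.6, 76], "spin": 0},
])

```text
t: 10.72
tcp_pos: [0.5506, -0.0475, 0.0445]
orientation: [-3.141, -0.003, -0.129]
contact_force: [-0.2, -0.0, -1.0]
width: 0.3
```

Emit:
apply_moves([
  {"delta_pos": [0, 0, 2], "spin": 0},
  {"delta_pos": [0, 0, 4], "spin": 0},
  {"delta_pos": [0, 0, 6], "spin": 0},
  {"delta_pos": [0, 0, 6], "spin": 0},
])

```text
t: 11.22
tcp_pos: [0.5503, -0.0475, 0.0382]
orientation: [-3.141, -0.003, -0.129]
contact_force: [0.4, 0.2, -0.4]
width: 0.302
```

Emit:
apply_moves([
  {"delta_pos": [0, 0, 5], "spin": 0},
  {"delta_pos": [0, 0, 10], "spin": 0},
  {"delta_pos": [0, 0, 14], "spin": 0},
  {"delta_pos": [0, 0, 17], "spin": 0},
  {"delta_pos": [0, 0, 19], "spin": 0},
  {"delta_pos": [0, 0, 20], "spin": 0},
  {"delta_pos": [0, 0, 20.5], "spin": 0},
  {"delta_pos": [0, 0, 20.5], "spin": 0},
])

```text
t: 12.22
tcp_pos: [0.5504, -0.0475, 0.0188]
orientation: [-3.141, -0.003, -0.129]
contact_force: [-2.7, 0.5, 5.7]
width: 0.299
```

The orange tip rests home at the predicted height, with 5.7 N contact. Releasing and going to the blue tip.

Emit:
apply_moves([
  {"delta_pos": [0, 0, 0], "spin": 0},
  {"delta_pos": [0, 0, 0], "spin": 0},
  {"delta_pos": [0, 0, 0], "spin": 0},
  {"delta_pos": [0, 0, -40], "spin": 0},
  {"delta_pos": [-5, -25, -85], "spin": 0},
  {"delta_pos": [-16, -85, -85], "spin": 0},
  {"delta_pos": [-27, -145, -85], "spin": 0},
  {"delta_pos": [-38, -205, -85], "spin": 0},
  {"delta_pos": [-48, -259, -60], "spin": 0},
  {"delta_pos": [-48, -259, -21], "spin": 0},
  {"delta_pos": [-48, -259, -21], "spin": 0},
  {"delta_pos": [-48, -259, -21], "spin": 0},
], grip=55)

```text
t: 13.72
tcp_pos: [0.5367, 0.2152, 0.0407]
orientation: [-3.141, -0.004, -0.13]
contact_force: [0.4, 0.3, -1.0]
width: 0.55
```

Run:
```python
from h import *
v=grab('wrist'); s=v['s'];print(s['t'],s['tcp_pos'],s['orientation'])
hsv=cv2.cvtColor(v['c'],cv2.COLOR_RGB2HSV)
p=proj(v,(.5358,.2155,.036)).astype(int); print(p)
m=np.zeros(hsv.shape[:2],bool); m[p[1]-30:p[1]+30,p[0]-35:p[0]+35]=1
m&=(hsv[...,0]>105)&(hsv[...,0]<128)&(hsv[...,1]>140)
q=np.array([ray(v,x[::-1],.036)[:2] for x in np.argwhere(m)],np.float32)*1000
print(len(q),cv2.minEnclosingCircle(q),q.min(0),q.max(0),np.argwhere(m).min(0),np.argwhere(m).max(0)); print(rel((.5358,.2155,-.004),-.13))
w=grab('side'); 
c=w['c']; np.savez('s6.npz',c=c); save('s6.png',np.hstack([cv2.resize(c[190:270,200:300],(400,320),interpolation=cv2.INTER_CUBIC),cv2.resize(v['c'][140:300,180:380],(400,320))]))
```

```text
13.725 [0.53666119 0.21515091 0.0407238 ] [-3.14068707 -0.00404772 -0.12988488]
[274 237]
362 ((537.5405883789062, 215.3131103515625), 14.788941383361816) [523.1989  207.72636] [551.92035 230.08646] [216 255] [247 300]
([-1.8, 0.0, 45.4], np.float64(-0.0))
```

View pics/s6.png

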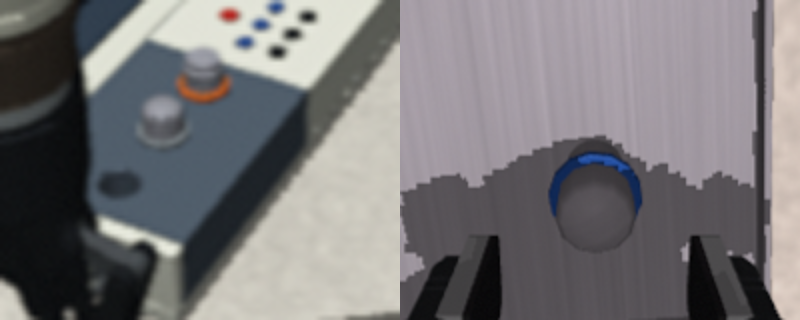

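Side crop: the orange tip sits flush in pocket_3 beside the grey tip, and pocket_1 is empty. Wrist crop: the blue tip is centred between the pads. Descend and grasp.

Emit:
apply_moves([
  {"delta_pos": [0, 0, 20], "spin": 0},
  {"delta_pos": [0, 0, 36], "spin": 0},
  {"delta_pos": [0, 0, 44.5], "spin": 0},
  {"delta_pos": [0, 0, 44.5], "spin": 0},
])

```text
t: 14.32
tcp_pos: [0.5374, 0.2149, -0.0034]
orientation: [-3.14, -0.005, -0.131]
contact_force: [-0.2, 0.0, 0.1]
width: 0.55
```

Emit:
apply_moves([
  {"delta_pos": [0, 0, 0], "spin": 0},
  {"delta_pos": [0, 0, 0], "spin": 0},
  {"delta_pos": [0, 0, 0], "spin": 0},
  {"delta_pos": [0, 0, 0], "spin": 0},
  {"delta_pos": [0, 0, 0], "spin": 0},
], grip=0)

```text
t: 14.95
tcp_pos: [0.538, 0.2152, -0.0025]
orientation: [-3.139, -0.006, -0.131]
contact_force: [-0.2, 0.7, 6.1]
width: 0.299
```

Emit:
apply_moves([
  {"delta_pos": [0, 0, -20], "spin": 0},
  {"delta_pos": [0, 0, -65], "spin": 0},
  {"delta_pos": [10, 35, -85], "spin": 0},
  {"delta_pos": [27, 93, -85], "spin": 0},
  {"delta_pos": [40, 140, -85], "spin": 0},
  {"delta_pos": [47, 163, -85], "spin": 0},
  {"delta_pos": [47, 163, -85], "spin": 0},
  {"delta_pos": [47, 163, -85], "spin": 0},
])

```text
t: 15.95
tcp_pos: [0.5625, 0.0478, 0.082]
orientation: [-3.139, -0.005, -0.131]
contact_force: [0.2, -0.0, -0.4]
width: 0.29
```

Run:
```python
from h import *
s=bot.observe();print(s['tcp_pos'],s['orientation'],s['width'],rel((.5632,.0476,.045),-.131))
```

```text
[0.56245003 0.04777333 0.08196082] [-3.13903148 -0.00528304 -0.13054699] 0.29033726831619644 ([0.6, 0.2, 37.0], np.float64(0.0))
```

Emit:
apply_moves([
  {"delta_pos": [0.6, 0.2, 20], "spin": 0},
  {"delta_pos": [0.6, 0.2, 32], "spin": 0},
  {"delta_pos": [0.6, 0.2, 36], "spin": 0},
  {"delta_pos": [0.6, 0.2, 39], "spin": 0},
  {"delta_pos": [0.6, 0.2, 42], "spin": 0},
  {"delta_pos": [0.6, 0.2, 42], "spin": 0},
])

```text
t: 16.7
tcp_pos: [0.5632, 0.0476, 0.04]
orientation: [-3.139, -0.005, -0.13]
contact_force: [0.1, -0.0, -1.5]
width: 0.295
```

Emit:
apply_moves([
  {"delta_pos": [0, 0, 5], "spin": 0},
  {"delta_pos": [0, 0, 10], "spin": 0},
  {"delta_pos": [0, 0, 15], "spin": 0},
  {"delta_pos": [0, 0, 18], "spin": 0},
  {"delta_pos": [0, 0, 20], "spin": 0},
  {"delta_pos": [0, 0, 21.5], "spin": 0},
  {"delta_pos": [0, 0, 21.5], "spin": 0},
])

```text
t: 17.58
tcp_pos: [0.5633, 0.0476, 0.0196]
orientation: [-3.139, -0.006, -0.131]
contact_force: [-3.6, -1.3, 5.0]
width: 0.293
```

The blue tip is home too, at the same height and with 5 N contact. Releasing and going to hover over the knob.

Emit:
apply_moves([
  {"delta_pos": [0, 0, 0], "spin": 0},
  {"delta_pos": [0, 0, 0], "spin": 0},
  {"delta_pos": [0, 0, 0], "spin": 0},
  {"delta_pos": [0, 0, -40], "spin": 0},
  {"delta_pos": [-5, -25, -80], "spin": 0},
  {"delta_pos": [-16, -85, -80], "spin": 0},
  {"delta_pos": [-27, -145, -80], "spin": 0},
  {"delta_pos": [-42, -205, -80], "spin": 0},
  {"delta_pos": [-55, -260, -60], "spin": 0},
  {"delta_pos": [-59, -284, -20], "spin": 0},
  {"delta_pos": [-59, -284, -20], "spin": 0},
  {"delta_pos": [-59, -284, -20], "spin": 0},
], grip=55)

```text
t: 19.08
tcp_pos: [0.5419, 0.3363, 0.0404]
orientation: [-3.139, -0.006, -0.131]
contact_force: [0.8, -0.2, -0.2]
width: 0.55
```

```bash
cat > kn.py <<'E'
from h import *
v=grab('wrist'); s=v['s'];print(s['t'],s['tcp_pos'],s['orientation'],s['joint_positions'][5])
np.savez('w7.npz',c=v['c'],K=v['K'],W=v['W'],C=v['C'])
c=v['c'].astype(int); p=proj(v,(.5415,.3368,.027)).astype(int)
r=60; box=v['c'][p[1]-r:p[1]+r,p[0]-r:p[0]+r]; h=cv2.cvtColor(box,cv2.COLOR_RGB2HSV)
m=(h[...,0]>95)&(h[...,0]<125)&(h[...,1]>55)
n,l,st,ce=cv2.connectedComponentsWithStats(m.astype(np.uint8)); i=1+st[1:,4].argmax(); m=l==i
q=np.array([ray(v,(x+p[0]-r,y+p[1]-r),.027)[:2] for y,x in np.argwhere(m)],np.float32)*1000
print('knob',cv2.minEnclosingCircle(q),len(q))
hull=np.zeros_like(m,np.uint8); cv2.fillConvexPoly(hull,cv2.convexHull(np.argwhere(m)[:,::-1].astype(np.int32)),1)
w=(h[...,1]<45)&(hull>0); n,l,st,ce=cv2.connectedComponentsWithStats(w.astype(np.uint8))
for i in range(1,n):
    if st[i,4]>15:
        pts=np.array([ray(v,(x+p[0]-r,y+p[1]-r),.027)[:2] for y,x in np.argwhere(l==i)])*1000
        d=np.linalg.svd(pts-pts.mean(0))[2]; t=(pts-pts.mean(0))@d.T; d=d[0]
        print(st[i],'mean',pts.mean(0),'ang',np.arctan2(d[1],d[0]),'ext',np.ptp(t,0),'grey',box[l==i].mean())
save('k7.png',cv2.resize(v['c'][140:300,180:380],(600,480)))
E
python3 kn.py
```

```text
19.075 [0.54187225 0.33632174 0.0403557 ] [-3.13944293 -0.00574926 -0.13086022] 2.258180364327677
knob ((543.5393676757812, 342.094970703125), 24.136409759521484) 3325
[ 66  60  23  15 124] mean [551.86602442 330.34248227] ang -0.6709286421615834 ext [16.60755002  3.57359045] grey 92.40053763440861
```

Run:
```python
from h import *
v=dict(np.load('w7.npz')); 
p=proj(v,(.5415,.3368,.027)).astype(int); print(p)
h=cv2.cvtColor(v['c'],cv2.COLOR_RGB2HSV);r=60
print('col',[tuple(int(a) for a in v['c'][y,p[0]]) for y in range(p[1]-55,p[1]+50,5)])
m=((h[...,0]>95)&(h[...,0]<125)&(h[...,1]>55)).astype(np.uint8)[p[1]-r:p[1]+r,p[0]-r:p[0]+r]
n,l,st,ce=cv2.connectedComponentsWithStats(m); i=1+st[1:,4].argmax(); a=np.argwhere(l==i); print('px rows',a.min(0)+[p[1]-r,p[0]-r],a.max(0)+[p[1]-r,p[0]-r])
far=a[:,0].max(); 
for k in (0,5,10,20,30): 
  row=np.sort(a[a[:,0]==far-k][:,1]); print('row',far-k+p[1]-r,row.min()+p[0]-r,row.max()+p[0]-r,ray(v,(row.min()+p[0]-r,far-k+p[1]-r),.027)[:2].round(4),ray(v,(row.max()+p[0]-r,far-k+p[1]-r),.027)[:2].round(4))
```

```text
[275 232]
col [(172, 163, 173), (172, 162, 172), (176, 167, 176), (29, 33, 40), (44, 50, 61), (71, 79, 94), (72, 81, 96), (92, 101, 117), (88, 96, 112), (46, 50, 60), (45, 49, 60), (45, 50, 60), (45, 50, 60), (45, 49, 59), (46, 51, 60), (34, 39, 47), (29, 34, 42), (89, 84, 89), (89, 84, 89), (88, 83, 87), (87, 81, 87)]
px rows [189 244] [257 309]
row 257 270 284 [0.5356 0.3193] [0.5451 0.318 ]
row 252 259 295 [0.5288 0.324 ] [0.5529 0.3207]
row 247 252 300 [0.5247 0.3283] [0.5567 0.3239]
row 237 246 307 [0.5218 0.336 ] [0.5621 0.3306]
row 227 244 309 [0.5217 0.3432] [0.5641 0.3375]
```

View pics/k7.png

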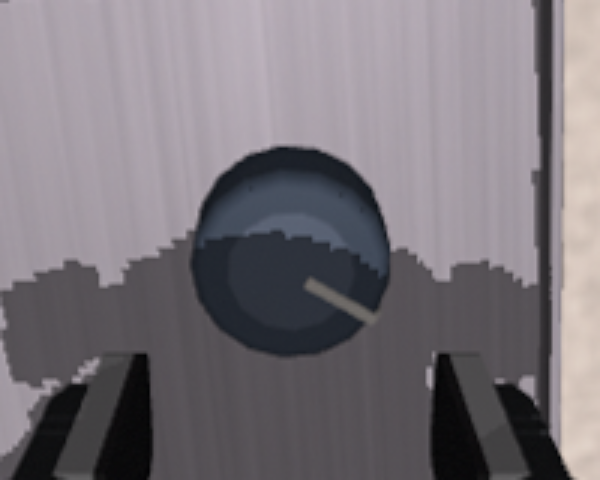

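View 11: the knob's top disc is centred at crop (290,271) = full (276.7,230.3). The index line runs from (282.3,234.7) to (305,246.7), and the fingers straddle the knob.

Run:
```python
from h import *
v=dict(np.load('w7.npz')); a=ray(v,(276.7,230.3),.027); b=ray(v,(282.3,234.7),.027); c=ray(v,(305,246.7),.027)
f=lambda d:np.arctan2(d[1],d[0])
print(a,b,c,f(c-b),f(c-a),f(b-a)); 
w=dict(np.load('w1.npz')); b=ray(w,(336.2,79.5),.027); c=ray(w,(349.4,88.9),.027); print(b,c,f(c-b)); print(rel((.542,.3378,-.035),-.131))
```

```text
[0.5427196 0.3380311 0.027    ] [0.54599258 0.33441769 0.027     ] [0.56003704 0.32371234 0.027     ] -0.6512931229471632 -0.6908940756691533 -0.8347934519300095
[0.54639622 0.33552256 0.027     ] [0.56131618 0.32301362 0.027     ] -0.6977228744890186
([-1.4, -1.2, 76.3], np.float64(-0.001))
```

Emit:
apply_moves([
  {"delta_pos": [0, -1.5, 0], "spin": 0},
  {"delta_pos": [0, -1.5, 0], "spin": 0},
  {"delta_pos": [0, -1.5, 0], "spin": 0},
], grip=78)

```text
t: 19.5
tcp_pos: [0.5434, 0.3374, 0.0421]
orientation: [-3.137, -0.008, -0.133]
contact_force: [0.3, -1.5, 0.4]
width: 0.779
```

Emit:
apply_moves([
  {"delta_pos": [-1, 0, 30], "spin": 0},
  {"delta_pos": [-1, 0, 55], "spin": 0},
  {"delta_pos": [-1, 0, 68], "spin": 0},
  {"delta_pos": [-1, 0, 76], "spin": 0},
  {"delta_pos": [-1, 0, 76], "spin": 0},
])

```text
t: 20.12
tcp_pos: [0.543, 0.3377, -0.034]
orientation: [-3.138, -0.008, -0.133]
contact_force: [0.1, 0.7, 0.1]
width: 0.782
```

Emit:
apply_moves([
  {"delta_pos": [0, 0, 0], "spin": 0},
  {"delta_pos": [0, 0, 0], "spin": 0},
  {"delta_pos": [0, 0, 0], "spin": 0},
  {"delta_pos": [0, 0, 0], "spin": 0},
  {"delta_pos": [0, 0, 0], "spin": 0},
], grip=0)

```text
t: 20.75
tcp_pos: [0.5442, 0.3384, -0.0328]
orientation: [-3.136, -0.01, -0.133]
contact_force: [0.5, 0.1, 4.7]
width: 0.521
```

Emit:
apply_moves([
  {"delta_pos": [0, 0, -20], "spin": 0},
  {"delta_pos": [0, 0, -70], "spin": 0},
  {"delta_pos": [1, 20, -125], "spin": 0},
  {"delta_pos": [5, 75, -153], "spin": 0},
  {"delta_pos": [9, 130, -153], "spin": 0},
  {"delta_pos": [13, 185, -153], "spin": 0},
  {"delta_pos": [17, 245, -153], "spin": 0},
  {"delta_pos": [21, 305, -153], "spin": 0},
  {"delta_pos": [25, 365, -153], "spin": 0},
  {"delta_pos": [29, 425, -153], "spin": 0},
  {"delta_pos": [33, 485, -153], "spin": 0},
])

```text
t: 22.12
tcp_pos: [0.5099, -0.1489, 0.1171]
orientation: [-3.135, -0.008, -0.133]
contact_force: [0.6, -0.2, -0.5]
width: 0.519
```

Run:
```python
from h import *
s=bot.observe();print(s['t'],s['tcp_pos'],s['orientation'],s['width'],s['joint_positions'].round(2),rel((.50,-.300,.12),-.133))
```

```text
22.125 [ 0.5099106  -0.14889705  0.11707601] [-3.13536913 -0.00835636 -0.13258074] 0.5185997752770668 [-0.29  0.34 -0.06  1.16  0.01  1.41] ([10.2, 151.1, -3.8], np.float64(0.0))
```

Emit:
apply_moves([
  {"delta_pos": [4, 50, -3], "spin": 0},
  {"delta_pos": [7, 100, -3], "spin": 0},
  {"delta_pos": [10, 150, -3], "spin": 0},
  {"delta_pos": [10, 150, -3], "spin": 0},
  {"delta_pos": [10, 150, -3], "spin": 0},
  {"delta_pos": [10, 150, -3], "spin": 0},
])

```text
t: 22.88
tcp_pos: [0.4998, -0.2974, 0.1189]
orientation: [-3.135, -0.007, -0.131]
contact_force: [0.2, 1.6, -0.9]
width: 0.519
```

Run:
```python
from h import *
v=grab('wrist'); s=v['s'];print(s['t'],s['tcp_pos'],s['orientation'],s['width'])
np.savez('w8.npz',c=v['c'],K=v['K'],W=v['W'],C=v['C'],tcp=s['tcp_pos'])
p=proj(v,(.5245,-.2155,.077)).astype(int); print(p, proj(v,s['tcp_pos']+[0,0,.0598]))
h=cv2.cvtColor(v['c'],cv2.COLOR_RGB2HSV); c=v['c'].astype(int)
x0,y0=p-40; b=v['c'][y0:y0+80,x0:x0+80]
A=cv2.resize(b,(480,480),interpolation=cv2.INTER_CUBIC)
B=cv2.resize(v['c'][190:350,190:350],(320,320)); B=np.vstack([B,np.zeros((160,320,3),np.uint8)])
print(x0,y0); save('w8.png',np.hstack([A,B]))
```

```text
22.875 [ 0.49982904 -0.29742929  0.11891113] [-3.13463541 -0.00729867 -0.13088666] 0.5192779057606611
[295  99] [276.51798174 295.29544694]
255 59
```

View pics/w8.png

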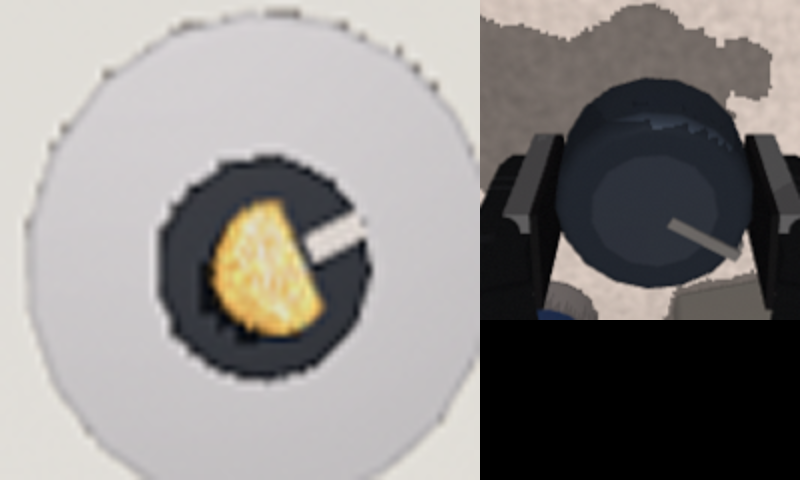

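View 12: the shaft's D-top is gold, with its chord from crop (278,203) to (325,303) and the white mark pointing right and up at (310,250)→(362,222). The held knob's centre is at full (277.5,295), on the TCP axis. Its index line runs from (285,301.5) to (320,317.5).

Run:
```python
from h import *
v=dict(np.load('w8.npz')); tcp=v['tcp']; f=lambda d:round(float(np.arctan2(d[1],d[0])),3)
F=lambda x,y:(255+x/6-.42,59+y/6-.42)
h=cv2.cvtColor(v['c'],cv2.COLOR_RGB2HSV); m=np.zeros(h.shape[:2],bool); m[85:120,285:315]=1
m&=(h[...,0]>10)&(h[...,0]<35)&(h[...,1]>70)
q=np.array([ray(v,x[::-1],.077)[:2] for x in np.argwhere(m)],np.float32)*1000
print('shaft',cv2.minEnclosingCircle(q),len(q),q.mean(0))
a,b=ray(v,F(278,203),.077),ray(v,F(325,303),.077); d=b-a; print('flat normal',f(np.array([-d[1],d[0]])), 'len',np.linalg.norm(d))
(c,r)=cv2.minEnclosingCircle(q); print('centroid dir (opp)',f(np.array(c)-q.mean(0)))
a,b=ray(v,F(310,250),.0555),ray(v,F(362,222),.0555); print('mark',f(b-a)); dc=ray(v,F(266,267),.0555); print('disc centre',dc,'mark from centre',f((a+b)/2-dc))
z=tcp[2]+.0598; a,b=ray(v,(285,301.5),z),ray(v,(320,317.5),z);k=ray(v,(277.5,295),z); print('knob',k,tcp,f(b-a),f(b-k))
```

```text
shaft ((526.9461059570312, -218.41030883789062), 7.437147617340088) 279 [ 525.7178  -219.04446]
flat normal 0.351 len 0.011910708142190241
centroid dir (opp) 0.477
mark 0.345
disc centre [ 0.52788135 -0.21804019  0.0555    ] mark from centre 0.268
knob [ 0.50027825 -0.29733982  0.17871113] [ 0.49982904 -0.29742929  0.11891113] -0.621 -0.682
```

Emit:
apply_moves([
  {"delta_pos": [11, -8, 3], "spin": -0.17},
  {"delta_pos": [22, -16, 6], "spin": -0.34},
  {"delta_pos": [33, -24, 9], "spin": -0.51},
  {"delta_pos": [45, -33, 12], "spin": -0.68},
  {"delta_pos": [56, -42, 15], "spin": -0.85},
  {"delta_pos": [67, -50, 15], "spin": -1.01},
  {"delta_pos": [67, -50, 15], "spin": -1.01},
  {"delta_pos": [67, -50, 15], "spin": -1.01},
  {"delta_pos": [67, -50, 15], "spin": -1.01},
])

```text
t: 24.05
tcp_pos: [0.5727, -0.2566, 0.1051]
orientation: [3.139, -0.01, 0.878]
contact_force: [-0.2, -0.2, -1.2]
width: 0.522
```

```bash
cat > sh.py <<'E'
from h import *
f=lambda d:round(float(np.arctan2(d[1],d[0])),3)
v=grab('wrist'); s=v['s'];print(s['t'],s['tcp_pos'],s['orientation'],s['width'])
np.savez('w9.npz',c=v['c'],K=v['K'],W=v['W'],C=v['C'],tcp=s['tcp_pos'])
h=cv2.cvtColor(v['c'],cv2.COLOR_RGB2HSV); 
p=proj(v,(.526,-.217,.077)).astype(int); m=np.zeros(h.shape[:2],bool); m[p[1]-22:p[1]+22,p[0]-22:p[0]+22]=1
g=m&(h[...,0]>10)&(h[...,0]<35)&(h[...,1]>90)
q=np.array([ray(v,x[::-1],.077)[:2] for x in np.argwhere(g)],np.float32)*1000
c,r=cv2.minEnclosingCircle(q); print('shaft',p,c,r,len(q),'flat dir',f(np.array(c)-q.mean(0)),q.min(0),q.max(0))
# dark disc: holes filled by hull
m[:]=0; m[p[1]-35:p[1]+35,p[0]-35:p[0]+35]=1
k=(m&(v['c'].max(2)<75)).astype(np.uint8); n,l,st,ce=cv2.connectedComponentsWithStats(k)
for i in range(1,n):
    if st[i,4]>100:
        q=np.array([ray(v,x[::-1],.0555)[:2] for x in np.argwhere(l==i)],np.float32)*1000; print('dark',st[i],cv2.minEnclosingCircle(q))
# knob index line
z=s['tcp_pos'][2]+.0598; k=proj(v,s['tcp_pos']+[0,0,.0598]); print('knob px',k)
x0,y0=(k-45).astype(int); b=v['c'][y0:y0+90,x0:x0+90]; hb=h[y0:y0+90,x0:x0+90]
w=((hb[...,1]<60)&(b.max(2)>85)).astype(np.uint8); yy,xx=np.mgrid[:90,:90]; w[(yy-45)**2+(xx-45)**2>44**2]=0
n,l,st,ce=cv2.connectedComponentsWithStats(w)
for i in range(1,n):
    if st[i,4]>25:
        a=np.array([ray(v,(x+x0,y+y0),z)[:2] for y,x in np.argwhere(l==i)])*1000; u,S,d=np.linalg.svd(a-a.mean(0)); t=(a-a.mean(0))@d.T
        print('line?',st[i],a.mean(0).round(1),'ang',f(d[0]),np.ptp(t,0).round(1),'from axis',f(a.mean(0)-s['tcp_pos'][:2]*1000))
E
python3 sh.py
```

```text
24.05 [ 0.57267594 -0.25655512  0.10512128] [ 3.13872954 -0.00962838  0.87805113] 0.5221390470144425
shaft [276 135] (526.7234497070312, -218.5137176513672) 7.393572807312012 279 flat dir 0.196 [ 519.62244 -225.36868] [ 531.98175 -211.14247]
dark [259 117  35  37 628] ((527.08251953125, -218.6084747314453), 13.066570281982422)
knob px [277.41823586 295.31284339]
line? [  7  49  78  41 534] [ 586.5 -263.3] ang -1.756 [31.1 21.2] from axis -0.451
```

Run:
```python
from h import *
v=dict(np.load('w9.npz')); t=v['tcp']; th=np.arange(-3.1,3.1,.04); z=t[2]+.0598
g=cv2.cvtColor(v['c'],cv2.COLOR_RGB2GRAY).astype(float)
for cx,cy in [(0,0),(.0005,.0005)]:
  for r in (.013,.016,.019):
    a=np.array([cv2.getRectSubPix(g.astype(np.float32),(1,1),tuple(map(float,proj(v,[t[0]+cx+r*np.cos(x),t[1]+cy+r*np.sin(x),z]))))[0,0] for x in th])
    k=np.abs(th-.35)<.5; w=np.clip(a[k]-np.median(a[k])-8,0,None); print(r,'peak',th[k][a[k].argmax()].round(2),a[k].max(),np.median(a[k]),'cent',(w@th[k]/w.sum()).round(3))
print(rel((.5267,-.2184,.05),.878))
```

```text
0.013 peak 0.26 115.623474 55.847782 cent 0.277
0.016 peak 0.26 116.8555 42.88692 cent 0.288
0.019 peak 0.26 117.905754 41.863895 cent 0.294
0.013 peak 0.22 116.04866 52.828285 cent 0.252
0.016 peak 0.22 117.931885 42.951874 cent 0.265
0.019 peak 0.3 117.12451 38.90796 cent 0.281
([-0.4, -60.0, 54.9], np.float64(0.0))
```

Emit:
apply_moves([
  {"delta_pos": [0, -30, 15], "spin": -0.02},
  {"delta_pos": [-0.4, -60, 30], "spin": -0.02},
  {"delta_pos": [-0.4, -60, 50], "spin": -0.02},
  {"delta_pos": [-0.4, -60, 55], "spin": -0.02},
  {"delta_pos": [-0.4, -60, 55], "spin": -0.02},
  {"delta_pos": [-0.4, -60, 55], "spin": -0.02},
])

```text
t: 24.85
tcp_pos: [0.5276, -0.2189, 0.0508]
orientation: [3.137, -0.01, 0.898]
contact_force: [0.8, -0.2, -0.4]
width: 0.521
```

Run:
```python
from h import *
s=bot.observe();print(s['t'],s['tcp_pos'],s['orientation'],s['contact_force'],rel((.5267,-.2184,.042),.90))
```

```text
24.85 [ 0.52764057 -0.21894999  0.0507953 ] [ 3.13675379 -0.01012807  0.89762268] [ 0.75021276 -0.19604919 -0.40181492] ([-0.2, -1.1, 8.8], np.float64(-0.002))
```

Emit:
apply_moves([
  {"delta_pos": [-0.2, -1, 4], "spin": 0},
  {"delta_pos": [-0.2, -1, 8], "spin": 0},
  {"delta_pos": [-0.2, -1, 10], "spin": 0},
  {"delta_pos": [-0.2, -1, 12], "spin": 0},
  {"delta_pos": [-0.2, -1, 13], "spin": 0},
  {"delta_pos": [-0.2, -1, 13], "spin": 0},
])

```text
t: 25.6
tcp_pos: [0.5269, -0.2184, 0.0377]
orientation: [3.137, -0.01, 0.898]
contact_force: [-0.4, -0.6, -0.5]
width: 0.523
```

No force at 3.5 mm below the shaft top, so the bore is going on. Continuing.

Emit:
apply_moves([
  {"delta_pos": [0, 0, 2], "spin": 0},
  {"delta_pos": [0, 0, 4], "spin": 0},
  {"delta_pos": [0, 0, 6], "spin": 0},
  {"delta_pos": [0, 0, 7], "spin": 0},
  {"delta_pos": [0, 0, 7], "spin": 0},
])

```text
t: 26.22
tcp_pos: [0.5269, -0.2183, 0.0306]
orientation: [3.137, -0.01, 0.898]
contact_force: [-0.9, 0.1, -0.0]
width: 0.519
```

Emit:
apply_moves([
  {"delta_pos": [0, 0, 2], "spin": 0},
  {"delta_pos": [0, 0, 4], "spin": 0},
  {"delta_pos": [0, 0, 5], "spin": 0},
  {"delta_pos": [0, 0, 6], "spin": 0},
  {"delta_pos": [0, 0, 6], "spin": 0},
])

```text
t: 26.85
tcp_pos: [0.527, -0.2183, 0.0249]
orientation: [3.137, -0.01, 0.898]
contact_force: [-1.7, -0.1, 3.4]
width: 0.517
```

Seated at the predicted height (3.4 N). Now press the switch.

Emit:
apply_moves([
  {"delta_pos": [0, 0, 1.5], "spin": 0},
  {"delta_pos": [0, 0, 3], "spin": 0},
  {"delta_pos": [0, 0, 4], "spin": 0},
  {"delta_pos": [0, 0, 4.5], "spin": 0},
  {"delta_pos": [0, 0, 4.5], "spin": 0},
])

```text
t: 27.48
tcp_pos: [0.5271, -0.2183, 0.0215]
orientation: [3.136, -0.01, 0.898]
contact_force: [-4.0, 1.2, 8.8]
width: 0.519
```

Emit:
apply_moves([
  {"delta_pos": [0, 0, 1], "spin": 0},
  {"delta_pos": [0, 0, 2], "spin": 0},
  {"delta_pos": [0, 0, 2.5], "spin": 0},
  {"delta_pos": [0, 0, 2.5], "spin": 0},
])

```text
t: 27.98
tcp_pos: [0.5272, -0.2184, 0.0213]
orientation: [3.135, -0.011, 0.898]
contact_force: [-6.3, 2.4, 15.8]
width: 0.52
```

Run:
```python
from h import *
w=grab('side'); h=cv2.cvtColor(w['c'],cv2.COLOR_RGB2HSV); s=w['s']
for n,P,lo,hi in [('blue',(.5632,.0476,.057),105,128),('orange',(.5504,-.0475,.057),3,20)]:
    p=proj(w,P); q=p.astype(int); m=np.zeros(h.shape[:2],bool); m[q[1]-12:q[1]+12,q[0]-12:q[0]+12]=1
    m&=(h[...,0]>=lo)&(h[...,0]<=hi)&(h[...,1]>130); a=np.argwhere(m); print(n,p,len(a),a.min(0)[::-1],a.max(0)[::-1])
t=grab('top'); ht=cv2.cvtColor(t['c'],cv2.COLOR_RGB2HSV)
s=bot.observe(); print(s['t'],s['tcp_pos'],s['contact_force'],s['width'])
```

```text
blue [229.14416144 234.92946484] 38 [223 233] [236 239]
orange [250.22463771 211.08848972] 31 [245 210] [256 214]
28.075 [ 0.52724182 -0.21841452  0.02134588] [-6.49222901  2.56675546 17.22149601] 0.5216390231140973
```

```bash
python3 -c "
from h import *
print(bot.sign_off()); s=bot.observe(); print(s['t'],s['tcp_pos'],s['contact_force'])"
```

```text
the job is handed in; nothing more can be done
None
the job is handed in; nothing more can be done
```

The job is done and handed in at about 28 s, with the arm still gripping the knob and holding it pressed down.

- **Tips:** The orange tip is in pocket_3 and the blue tip is in pocket_1. Each went down to its expected seated height with about 5 N of contact. In the last side image, both collars sat within a few pixels of where a seated collar should appear.
- **Knob:** I turned it by about 1.0 rad, and it went onto the shaft without resistance until it seated at the expected height. The flats matched to roughly 0.1 rad or better.
- **Switch:** I then pressed the knob about 3.7 mm further down. Force rose from 9 N to 16–17 N over the last 0.2 mm, which fits the switch being at its stop.

**Checks that disagreed:**
- **Finger length:** the finger ends are about 41.5 mm short of the reported TCP. My first grasp of the orange tip closed above it. I found the offset with a 13 N touch on the tip's top, and the wrist camera agreed; I used it for every later grasp.
- **Camera positions:** the top and side cameras gave x positions 1–3 mm lower than the wrist camera. I corrected for this using where the gripper closed on the orange tip.
- **Final look:** I had used all 12 picture views, so the last check was by colour masks and force readings only.

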